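# Swap two laundry bottles under a low shelf

### The job

The orange detergent bottle and the blue softener bottle stand on each other's drip dishes in the laundry rack. Swap them, so that each stands upright in the middle of the dish of its own colour, wholly on it. Keep both bottles upright and set them down gently on the dishes, do not knock against the rack, and leave the plant, the cup and the tablet box where they are.

Things in the scene. Friction and masses are not known exactly. Their poses are not given: they have to be found in the camera images.
- rack: Fixed wooden rack on black steel posts, open at front and back. Origin: centre of its footprint, at counter height; x axis from its front (robot side) to its back, y along its length, z up; yaw within 0.2 rad. Lower board 140 (x) by 380 (y) mm, top at z = 30 mm. Posts 12 mm square at x = -4 and +62, y = +-183 mm. The counter within 300 mm of the origin, in front and at the ends, is free.
- shelf_edge (a point): Middle of the lower front edge of the rack's upper shelf (rack x = -15, z = 297 mm; axes as the rack's). The shelf is slats, 380 mm long, running 85 mm back from here and 14 mm thick. It overhangs the bottles' caps, so a tool pointing straight down does not fit: come from the front tilted about 40 degrees, fingers down and to the back.
- orange_dish: Flat round orange drip dish, 100 mm across, 5 mm thick, fixed on the rack's lower board at rack x = 0, y = +80 or -80 mm (which one varies). Origin: centre of its underside, so its top is 5 mm higher.
- blue_dish: Flat round blue drip dish, same size and mounting as the orange one, at the other place. Origin: centre of its underside.
- detergent: Orange bottle with paper label and red cap, about 0.45 kg, 165 mm tall, round. Starts on the blue dish. Body 70 mm across up to 88 mm height, sloping in to a neck 28 mm across at 114 mm; cap 40 mm across from 120 to 165 mm height: grip it by the cap, at about 145 mm. Origin: centre of its underside, z up along the bottle.
- softener: Blue bottle with paper label and white cap, about 0.45 kg, 165 mm tall, round. Starts on the orange dish. Body 62 mm across up to 88 mm height, sloping in to a neck 28 mm across at 114 mm; cap 36 mm across from 120 to 165 mm height. Origin: centre of its underside, z up along the bottle.
- plant: Bystander: small succulent in a white pot, 64 mm across, 95 mm tall, loose on the rack's upper shelf. Origin: centre of its underside.
- cup: Bystander: white measuring cup, 72 mm across, 70 mm tall, loose on the counter to the left (+y). Origin: centre of its underside.
- tablet_box: Bystander: green box with white lid, 134 x 89 x 92 mm, loose on the counter to the right (-y). Origin: centre of its underside.

How it is judged (in metres and radians):
At the end, for the whole second after the job is handed in: The detergent stands upright (within 0.1 rad) and at rest on the orange dish and the softener on the blue dish, each within 20 mm of the dish's centre (horizontal distance between detergent and orange_dish below 0.02 m and z of detergent in the frame of orange_dish between 0.001 and 0.01 m and angle between each of detergent, softener's own z axis and vertical below 0.1 rad and linear speed of each of detergent, softener below 0.02 m/s and horizontal distance between softener and blue_dish below 0.02 m and z of softener in the frame of blue_dish between 0.001 and 0.01 m); the robot touches nothing.
It fails at once if a bottle tipped more than 0.6 rad from upright (angle between any of detergent, softener's own z axis and vertical above 0.6 rad).
It fails at once if a bottle pushed down hard on a dish or the rack (over 35 N) (contact force between any of detergent, softener and orange_dish above 35 N or contact force between any of detergent, softener and blue_dish above 35 N or contact force between any of detergent, softener and rack above 35 N).
It fails at once if a bottle let go and falling onto a dish (faster than 0.45 m/s, not held, within 30 mm above it) ((horizontal distance between detergent and orange_dish below 0.04 m and z of detergent in the frame of orange_dish below 0.035 m and linear speed of detergent above 0.45 m/s and contact force between the fingers and detergent below 0.5 N) or (horizontal distance between detergent and blue_dish below 0.04 m and z of detergent in the frame of blue_dish below 0.035 m and linear speed of detergent above 0.45 m/s and contact force between the fingers and detergent below 0.5 N) or (horizontal distance between softener and orange_dish below 0.04 m and z of softener in the frame of orange_dish below 0.035 m and linear speed of softener above 0.45 m/s and contact force between the fingers and softener below 0.5 N) or (horizontal distance between softener and blue_dish below 0.04 m and z of softener in the frame of blue_dish below 0.035 m and linear speed of softener above 0.45 m/s and contact force between the fingers and softener below 0.5 N)).
It fails at once if the robot knocked against the rack (over 20 N) (contact force between any of the arm, the fingers and rack above 20 N).
It fails at once if a bystander moved more than 30 mm (distance of any of plant, cup, tablet_box from where it was at the start of the episode above 0.03 m).
It also fails if it takes over 72 s, if anything falls off the work surface, if the arm or the gripper's body presses on something with over 40 N, if the wrist force passes 120 N, or if a joint passes its speed limit or range.

### The arm

A 7-joint arm with a two-finger parallel gripper is mounted at the origin on the work surface. World frame = base frame: x ahead of the robot, y to its left, z up, the work surface at z = 0. Lengths are in mm, angles in rad, forces in N, time in s.
With the tool pointing down it reaches from about 400 to 850 mm from the base axis. Payload 6.9 kg.
Tool frame: the origin (TCP) lies between the finger pads, 19 mm behind the fingertips; this is the grasp point; z points along the fingers, y is the line along which they close (so a half turn about z gives the same grasp; the last joint's range is limited). The gripper opens to 85 mm and grips with 20 to 120 N. Pads are 22 mm wide; open, the fingers measure 114 mm over their backs; the gripper's body (76 mm by 85 mm) begins 54 mm behind the grasp point. The pads swing forward as they close: fully open they stand 13 mm farther back than shut.
Start: joints at [-1.129, 0.507, -0.238, 1.5, 0.126, 1.149, -0.155], TCP at [206.561, 589.868, 249.975] pointing down, gripper open.
Joint ranges: [-3.08, 3.08], [-0.24, 2.05], [-1.43, 1.35], [0, 2.5], [-1.52, 4.66], [0.17, 1.96], [-2.89, 2.89]. Speed limits (rad/s): [2.39, 2.39, 3.14, 3.14, 3.14, 3.14, 3.14].

### API

Orientations are given as a 3x3 rotation matrix whose columns are the frame's x, y, z axes.
In Python, from plant import * gives the robot as it stands. The module is installed in compiled form; this text tells all that it offers.
- The arm moves only by the tool arm_command, never from a script. Its argument "motion" is a list of rows, each an object of numbers: "gripper": the finger opening in mm, from 0 to 85.4; "tx", "ty", "tz": the shift along the tool's x, y, z in mm; "wx", "wy", "wz": the turn, a rotation vector about the tool's x, y, z in degrees. In form: [{"gripper": .., "tx": .., "ty": .., "tz": .., "wx": .., "wy": .., "wz": ..}, ...]. A call has 1 to 20 rows; each row is the pose to reach, as a shift and turn from the pose commanded when the call began, along the tool's axes at that moment; what a row does not reach only later rows make up. A row lasts 1/10 s, in which the tool goes at most 50 mm and 8.59 degrees, less where a joint would pass 70% of its speed; a pose out of reach is approached as far as the arm can. A call with a gripper value outside its range is refused whole. The fingers move at their own pace and stop on an object; "squeeze" is the grip in N (left out, the last holds). Time passes only in rows, so rows that repeat a pose let the fingers close. It gives the time, the measured TCP pose, the force, the opening and the grip force at its end, in the units of the state.
- state(): the state, without advancing time (a new reading comes with each control period).
- capture(name): name is "scene" or "top" or "wrist"; returns the picture (400x640x3 uint8, blue, green, red); there is no depth.
- calibration(name): a dict with "fx", "fy", "cx", "cy" (pixels), "k1" (the pictures are not rectified: a ray, as slopes to the right and down, at radius r is drawn at 1 + k1 r^2 times it, then the intrinsics apply), "extrinsics" (4x4, takes a point from world to camera coordinates). Camera axes: x right, y up, looking along -z (the intrinsics and any distortion apply to the point x, -y, -z); pixel columns grow to the right and rows downward; lengths in mm; the calibration is good to about 2 mm. A picture is of the moment at which its call begins: read the wrist's pose just before it. calibration takes no time and is no camera call; for the wrist camera it gives the pose at the moment of the call.
- sign_off(): hands the job in; it is judged then, once.
The state is a dict: "clock": time; "q": joint angles; "joint_velocities": joint speeds; "tau": joint torques, N m; "ee_pos": TCP position; "orientation": TCP orientation; "force": force on the tool from outside, world axes, zero at the start; "torque": the same for the moment, N m; "opening": opening from 0.0 (shut) to 1.0 (fully open); "grip_force": force on a finger pad.
Only numpy, scipy, OpenCV 4.12 (cv2) and the standard library are available. Lean on these libraries where they do the work, as an engineer would, in place of code of your own. Each camera call takes 0.05 s, during which the arm holds its last target. There are 200 camera calls.

## Working session

There is one attempt and no reset: what is moved stays moved. The work goes in short steps, Python scripts to look and compute and a tool call to move; the robot and the scene stay as the last step left them, time stands still between calls to the robot, and variables do not carry over. Pictures are saved under pics/ and viewed, at most 10 in all, crops included, and the job is handed in when it is done.

Besides the shell and the picture viewer there is one more tool, called as name([rows], argument=value, ...), one row to a line, values as JSON. arm_command: Moves the arm, as the interface text tells. Its arguments: {"type":"object","properties":{"motion":{"type":"array"},"squeeze":{"type":"number"}},"required":["motion"]}

```bash
mkdir -p pics
cat > h.py <<'E'
from plant import *
import numpy as np, cv2
def ray(cal,u,v):
    d=np.array([(u-cal['cx'])/cal['fx'],(v-cal['cy'])/cal['fy']]); s=d.copy()
    for _ in range(20): s=d/(1+cal['k1']*(s@s))
    E=np.array(cal['extrinsics']); R=E[:3,:3]; t=E[:3,3]
    w=R.T@np.array([s[0],-s[1],-1]); return -R.T@t, w/np.linalg.norm(w)
def onz(cal,u,v,z):
    o,w=ray(cal,u,v); return o+w*(z-o[2])/w[2]
def tri(rs):
    A=sum(np.eye(3)-np.outer(w,w) for o,w in rs); b=sum((np.eye(3)-np.outer(w,w))@o for o,w in rs)
    p=np.linalg.solve(A,b); return p,[np.linalg.norm(np.cross(p-o,w)) for o,w in rs]
E
python3 - <<'E'
from h import *
s=state();print(s)
for n in('scene','top'):
    cv2.imwrite(f'pics/{n}0.png',capture(n)); c=calibration(n);E=np.array(c['extrinsics']);print(n,c['fx'],c['k1'],-E[:3,:3].T@E[:3,3],-E[2,:3])
E
```

```text
{'clock': 0.0, 'q': array([-1.12846068,  0.50834454, -0.23750746,  1.50114401,  0.12568011,
        1.14890307, -0.1547913 ]), 'joint_velocities': array([ 0.00064456, -0.00014016,  0.0003956 , -0.00077553,  0.00111915,
       -0.00051882, -0.0008137 ]), 'tau': array([ 1.35095630e-03, -6.20591140e+01, -2.18617894e+00, -2.49652827e+01,
        1.27300347e-02,  1.22748213e-02, -2.49177191e-05]), 'ee_pos': array([206.48273818, 589.4009894 , 249.12102092]), 'orientation': array([[-9.43806535e-01,  3.30497948e-01, -5.75409470e-04],
       [ 3.30498448e-01,  9.43804969e-01, -1.71906889e-03],
       [-2.50744239e-05, -1.81264039e-03, -9.99998357e-01]]), 'force': array([0.24968555, 0.52893951, 0.56692699]), 'torque': array([-0.03872229, -0.08317193,  0.00827621]), 'grip_force': 0.0, 'opening': 1.000350367324737}
scene 416.32120871414475 -0.005334011789401264 [1253.22797303 -339.38277751 1215.96899159] [-0.54694089  0.24791245 -0.79962184]
top 383.9591277199683 -0.04029430575373153 [ 417.08015532   -2.66048445 1478.41844779] [ 0.10324067 -0.00401282 -0.99464831]
```

View pics/scene0.png

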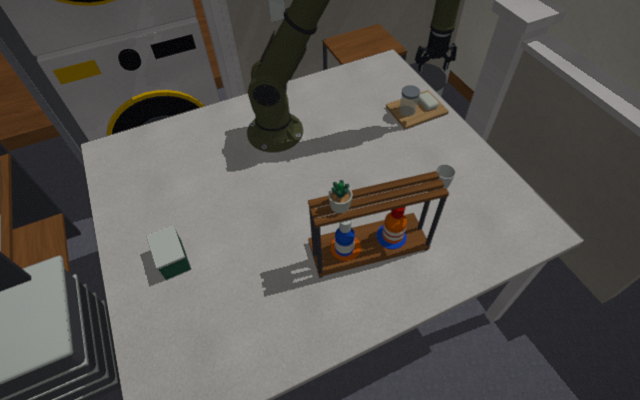

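View pics/top0.png

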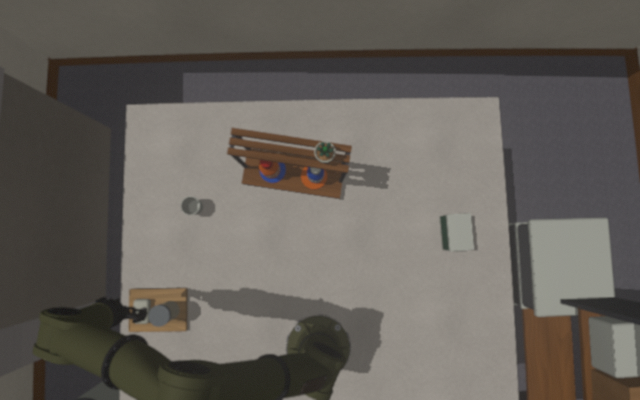

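The scene view, from behind, shows the orange bottle (cap ~(398,211)) on the blue dish and the blue bottle (cap ~(345,225)) on the orange dish, with the plant above the blue one. In the top view the front edge of the board runs from (242,184) to (340,197), the cup is at (190,206), and the start gripper is near (135,313).

Run:
```python
from h import *
t=calibration('top');s=calibration('scene')
a=onz(t,242,184,30);b=onz(t,340,197,30);print('front edge',a,b,np.linalg.norm(a-b))
d=(a-b)/np.linalg.norm(a-b);print('yaw',np.arctan2(-d[0],d[1]));x=np.array([d[1],-d[0],0]);
org=(a+b)/2+x*70;org[2]=0;print('org',org,x)
for n in(80,-80):print('dish',n,org+d*n)
print('cup',onz(t,190,206,50),'box',onz(t,459,232,92))
ims={'top':cv2.imread('pics/top0.png'),'scene':cv2.imread('pics/scene0.png')}
rois={'top':(225,125,130,80),'scene':(300,170,160,110)}
for n,im in ims.items():
    x0,y0,w,h=rois[n];hsv=cv2.cvtColor(im[y0:y0+h,x0:x0+w],cv2.COLOR_BGR2HSV)
    for nm,lo,hi in(('red',(0,200,90),(4,255,255)),('org',(6,200,150),(16,255,255)),('blue',(105,150,60),(125,255,255)),('white',(0,0,140),(180,60,255))):
        k,l,st,c=cv2.connectedComponentsWithStats(cv2.inRange(hsv,lo,hi))
        for i in range(1,k):
            if st[i,4]>12:print(n,nm,st[i]+[x0,y0,0,0,0],c[i]+[x0,y0])
```

```text
front edge [617.28837818 274.701891    30.        ] [559.4729038  -97.01091369  30.        ] 376.18218757532094
yaw -0.15430165654461822
org [657.548978    78.08718234   0.        ] [ 0.9881191  -0.15369009  0.        ]
dish 80 [669.84418523 157.13671035   0.        ]
dish -80 [645.25377078  -0.96234568   0.        ]
cup [535.78364729 466.39973751  50.        ] box [ 416.78323956 -520.43188772   92.        ]
top blue [267 179  11   2  13] [272.53846154 179.61538462]
top white [ 225  125  130   80 3653] [284.53955653 167.23843416]
scene red [396 207   8   4  21] [400.19047619 209.04761905]
scene blue [377 226  29  23 211] [388.53554502 240.38862559]
scene blue [336 229  18  17 226] [344.30088496 237.4380531 ]
scene blue [337 251  14   5  19] [343.21052632 253.47368421]
scene white [ 300  170  133   91 2354] [337.45284622 188.54078165]
scene white [ 332  170  128  110 3610] [428.40581717 250.14238227]
scene white [423 199  16  37 217] [429.73271889 215.85253456]
scene white [405 203  18  17 145] [414.37931034 209.44827586]
scene white [342 211  48  16 249] [366.74297189 219.14056225]
scene white [321 223  18  11 112] [328.76785714 228.22321429]
scene white [300 268   8   3  15] [303.53333333 268.93333333]
```

```bash
cat >> h.py <<'E'
from scipy.spatial.transform import Rotation as Ro
YAW=-0.1543; ORG=np.array([657.5,78.1,0])
def axes(yaw=None):
    y=YAW if yaw is None else yaw
    return np.array([np.cos(y),np.sin(y),0]),np.array([-np.sin(y),np.cos(y),0]),np.array([0,0,1.])
def rp(p): return ORG+sum(a*b for a,b in zip(axes(),p))
def tilt(deg=40):
    rx,ry,ez=axes();a=np.radians(deg);z=rx*np.sin(a)-ez*np.cos(a);return np.column_stack([np.cross(ry,z),ry,z])
def go(P,R,s=None,quiet=False):
    s=s or state();M=np.array(s['orientation']);t=M.T@(np.array(P)-s['ee_pos']);w=Ro.from_matrix(M.T@R).as_rotvec(degrees=True)
    print('t',t.round(1),'w',w.round(2))
E
python3 - <<'E'
from h import *
c=calibration('wrist');E=np.array(c['extrinsics']);s=state();M=s['orientation']
print(c['fx'],'cam in tool',M.T@(-E[:3,:3].T@E[:3,3]-s['ee_pos']),'look',M.T@-E[2,:3],'right',M.T@E[0,:3])
P=rp([-150,0,280]);print(P);go(P,tilt(40))
E
```

```text
300.2586781607647 cam in tool [  77.15508789    1.08435653 -124.04755214] look [-2.97411822e-01 -8.98551265e-05  9.54749287e-01] right [-1.10459934e-03  9.99999359e-01 -2.49977494e-04]
[509.28209678 101.15326802 280.        ]
t [-447.1 -360.9  -30.2] w [ -3.74 -39.89  -9.99]
```

arm_command([
  {"tx":-220,"ty":-180,"tz":-30,"wx":-2,"wy":-20,"wz":-5},
  {"tx":-220,"ty":-180,"tz":-30,"wx":-2,"wy":-20,"wz":-5},
  {"tx":-220,"ty":-180,"tz":-30,"wx":-2,"wy":-20,"wz":-5},
  {"tx":-220,"ty":-180,"tz":-30,"wx":-2,"wy":-20,"wz":-5},
  {"tx":-220,"ty":-180,"tz":-30,"wx":-2,"wy":-20,"wz":-5},
  {"tx":-447,"ty":-361,"tz":-30,"wx":-3.74,"wy":-39.9,"wz":-10},
  {"tx":-447,"ty":-361,"tz":-30,"wx":-3.74,"wy":-39.9,"wz":-10},
  {"tx":-447,"ty":-361,"tz":-30,"wx":-3.74,"wy":-39.9,"wz":-10},
  {"tx":-447,"ty":-361,"tz":-30,"wx":-3.74,"wy":-39.9,"wz":-10},
  {"tx":-447,"ty":-361,"tz":-30,"wx":-3.74,"wy":-39.9,"wz":-10},
  {"tx":-447,"ty":-361,"tz":-30,"wx":-3.74,"wy":-39.9,"wz":-10},
  {"tx":-447,"ty":-361,"tz":-30,"wx":-3.74,"wy":-39.9,"wz":-10},
  {"tx":-447,"ty":-361,"tz":-30,"wx":-3.74,"wy":-39.9,"wz":-10},
  {"tx":-447,"ty":-361,"tz":-30,"wx":-3.74,"wy":-39.9,"wz":-10},
  {"tx":-447,"ty":-361,"tz":-30,"wx":-3.74,"wy":-39.9,"wz":-10},
  {"tx":-447,"ty":-361,"tz":-30,"wx":-3.74,"wy":-39.9,"wz":-10},
])

```text
$.motion[0]: bad value
```

Run:
```python
from h import *
import pickle
s=state();print(s['clock'],s['ee_pos'],s['q'].round(2),s['joint_velocities'].round(3));go(rp([-150,0,280]),tilt())
c=calibration('wrist');im=capture('wrist');cv2.imwrite('pics/w1.png',im);pickle.dump(c,open('w1.pkl','wb'))
```

```text
0.1 [206.48326189 589.47172063 249.21657892] [-1.13  0.51 -0.24  1.5   0.13  1.15 -0.15] [ 0.003 -0.002 -0.002 -0.003 -0.002  0.002 -0.   ]
t [-447.1 -360.9  -30.2] w [ -3.74 -39.89  -9.99]
```

View pics/w1.png

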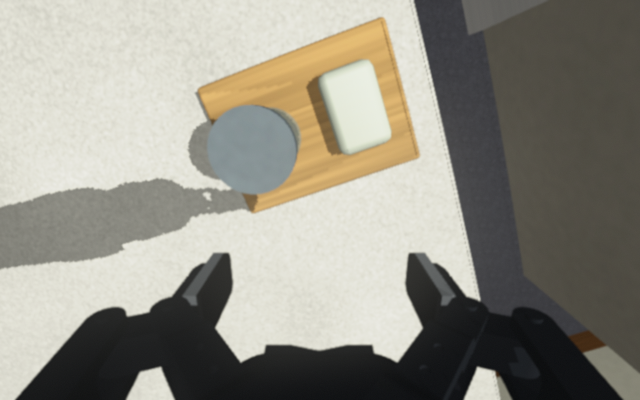

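The move was refused because its rows had no gripper value. The wrist view is still at the start pose: tray and jar near (250,150), fingers at (215,280) and (425,280).

arm_command([
  {"gripper":85,"tx":-220,"ty":-180,"tz":-30,"wx":-2,"wy":-20,"wz":-5},
  {"gripper":85,"tx":-220,"ty":-180,"tz":-30,"wx":-2,"wy":-20,"wz":-5},
  {"gripper":85,"tx":-220,"ty":-180,"tz":-30,"wx":-2,"wy":-20,"wz":-5},
  {"gripper":85,"tx":-220,"ty":-180,"tz":-30,"wx":-2,"wy":-20,"wz":-5},
  {"gripper":85,"tx":-220,"ty":-180,"tz":-30,"wx":-2,"wy":-20,"wz":-5},
  {"gripper":85,"tx":-447,"ty":-361,"tz":-30,"wx":-3.74,"wy":-39.9,"wz":-10},
  {"gripper":85,"tx":-447,"ty":-361,"tz":-30,"wx":-3.74,"wy":-39.9,"wz":-10},
  {"gripper":85,"tx":-447,"ty":-361,"tz":-30,"wx":-3.74,"wy":-39.9,"wz":-10},
  {"gripper":85,"tx":-447,"ty":-361,"tz":-30,"wx":-3.74,"wy":-39.9,"wz":-10},
  {"gripper":85,"tx":-447,"ty":-361,"tz":-30,"wx":-3.74,"wy":-39.9,"wz":-10},
  {"gripper":85,"tx":-447,"ty":-361,"tz":-30,"wx":-3.74,"wy":-39.9,"wz":-10},
  {"gripper":85,"tx":-447,"ty":-361,"tz":-30,"wx":-3.74,"wy":-39.9,"wz":-10},
  {"gripper":85,"tx":-447,"ty":-361,"tz":-30,"wx":-3.74,"wy":-39.9,"wz":-10},
  {"gripper":85,"tx":-447,"ty":-361,"tz":-30,"wx":-3.74,"wy":-39.9,"wz":-10},
  {"gripper":85,"tx":-447,"ty":-361,"tz":-30,"wx":-3.74,"wy":-39.9,"wz":-10},
  {"gripper":85,"tx":-447,"ty":-361,"tz":-30,"wx":-3.74,"wy":-39.9,"wz":-10},
])

```text
clock: 1.75
ee_pos: [508.7, 103.1, 279.8]
orientation: [[-0.757, 0.151, 0.636], [0.117, 0.989, -0.096], [-0.643, 0.002, -0.766]]
force: [-0.2, -0.5, 0.2]
opening: 0.996
grip_force: 0.0
```

Run:
```python
from h import *
import pickle
s=state();print(s['clock'],s['ee_pos'],s['q'].round(2),s['joint_velocities'].round(3));go(rp([-150,0,280]),tilt())
c=calibration('wrist');im=capture('wrist');cv2.imwrite('pics/w2.png',im);pickle.dump(c,open('w2.pkl','wb'))
```

```text
1.75 [508.73955867 103.0583294  279.83664476] [-0.76  0.11  0.28  2.29  1.17  0.4  -0.1 ] [-0.003 -0.001  0.004 -0.001  0.002  0.     0.002]
t [-0.7 -1.8  0.4] w [0.18 0.   0.07]
```

View pics/w2.png

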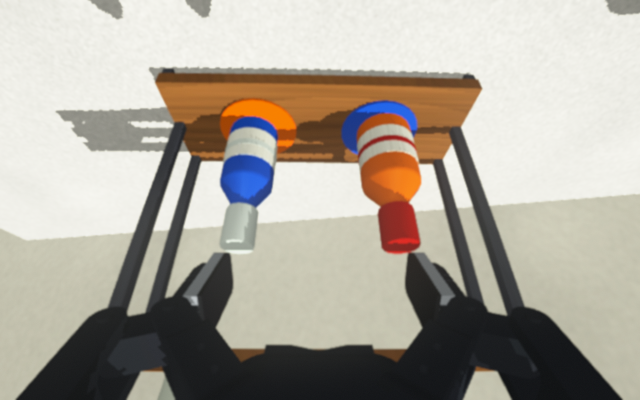

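Upside-down wrist view from the front, +y to the right. White cap at (222–257, 202–252), red cap at (378–420, 200–252), both dishes partly visible, and the board's front edge runs from (157,85) to (480,85). I'll take a second view sideways.

arm_command([
  {"gripper":85,"tx":0,"ty":-45,"tz":0,"wx":0,"wy":0,"wz":0},
  {"gripper":85,"tx":0,"ty":-80,"tz":0,"wx":0,"wy":0,"wz":0},
  {"gripper":85,"tx":0,"ty":-80,"tz":0,"wx":0,"wy":0,"wz":0},
  {"gripper":85,"tx":0,"ty":-80,"tz":0,"wx":0,"wy":0,"wz":0},
  {"gripper":85,"tx":0,"ty":-80,"tz":0,"wx":0,"wy":0,"wz":0},
])

```text
clock: 2.3
ee_pos: [497.2, 24.0, 280.0]
orientation: [[-0.757, 0.151, 0.636], [0.117, 0.988, -0.096], [-0.643, 0.002, -0.766]]
force: [0.3, 0.0, 0.3]
opening: 0.994
grip_force: 0.0
```

```bash
cat > meas.py <<'E'
from h import *
import pickle
def comps(im,lo,hi,mn=80):
    hsv=cv2.cvtColor(im,cv2.COLOR_BGR2HSV);m=cv2.inRange(hsv,lo,hi);k,l,st,c=cv2.connectedComponentsWithStats(m)
    return [(st[i],c[i],l==i) for i in range(1,k) if st[i,4]>mn]
E
python3 - <<'E'
from meas import *
c=calibration('wrist');im=capture('wrist');cv2.imwrite('pics/w3.png',im);pickle.dump(c,open('w3.pkl','wb'));print(state()['ee_pos'])
for n in('w2','w3'):
    im=cv2.imread(f'pics/{n}.png');hsv=cv2.cvtColor(im,cv2.COLOR_BGR2HSV)
    if n=='w2':
        for p in((238,225),(228,225),(210,225),(270,225),(258,112),(400,225),(390,180),(375,110),(250,180),(380,245)):print(p,hsv[p[1],p[0]])
    for nm,lo,hi in(('red',(0,150,60),(3,255,255)),('org',(7,200,80),(15,255,255)),('blue',(108,150,60),(125,255,255))):
        for st,ce,_ in comps(im,lo,hi):print(n,nm,st,ce.round(1))
E
```

```text
[497.20495291  24.10635254 279.92787269]
(238, 225) [ 50  16 193]
(228, 225) [ 52  16 174]
(210, 225) [ 30   8 238]
(270, 225) [ 27  25 203]
(258, 112) [ 15 255 248]
(400, 225) [  1 190 145]
(390, 180) [ 13 221 235]
(375, 110) [110 217 232]
(250, 180) [110 205 229]
(380, 245) [ 20  37 194]
w2 red [359 136  55  19 169] [385.1 140.4]
w2 red [ 379  202   41   51 1699] [398.3 227.6]
w2 org [ 219   98   78   55 1538] [259.9 118.6]
w2 org [358 115  50  22 377] [381.  121.6]
w2 org [ 363  153   57   49 2150] [392.8 176.2]
w2 blue [ 342  101   75   52 1203] [372.5 118.9]
w2 blue [232 118  45  21 366] [254.9 124.6]
w2 blue [ 221  156   52   50 2027] [246.4 178.9]
w3 red [421 135  57  24 191] [447.6 141. ]
w3 red [ 450  201   47   51 1784] [472.1 226.7]
w3 org [ 281   97   76   52 1284] [319.7 118.9]
w3 org [418 114  51  27 410] [440.2 122.5]
w3 org [ 431  152   60   52 2242] [461.3 176.2]
w3 blue [ 401  101   76   54 1217] [432.2 119.9]
w3 blue [293 117  44  17 349] [314.2 123.3]
w3 blue [ 290  155   49   48 1974] [313.8 177.9]
```

```bash
cat >> meas.py <<'E'
COL={'red':((0,150,60),(3,255,255)),'org':((7,200,80),(16,255,255)),'blue':((106,150,60),(125,255,255)),'wht':((38,5,100),(80,40,255))}
def cap(im,nm):
    st,c,m=max(comps(im,*COL[nm]) if nm=='red' else [q for q in comps(im,*COL[nm]) if 170<q[1][1]<330 and q[0][2]<80 and q[0][3]<80],key=lambda q:q[0][4]);return st,c,m
def dishc(cal,m,z):
    P=[];ys,xs=np.where(cv2.morphologyEx(m.astype(np.uint8),cv2.MORPH_GRADIENT,np.ones((3,3)))*m>0)
    P=np.array([onz(cal,u,v,z)[:2] for u,v in zip(xs,ys)],np.float32);return cv2.minEnclosingCircle(P)
def dishmask(im,nm): return [q for q in comps(im,*COL[nm],400) if q[0][1]<108][0]
E
python3 - <<'E'
from meas import *
V=[(cv2.imread(f'pics/{n}.png'),pickle.load(open(n+'.pkl','rb'))) for n in('w2','w3')]
for nm in('red','wht'):
    rs=[]
    for im,c in V:
        st,ce,_=cap(im,nm);print(nm,st,ce.round(1));rs.append(ray(c,*ce))
    p,e=tri(rs);d=p-ORG;print(nm,p.round(1),np.round(e,1),'rack',[round(float(d@a),1) for a in axes()])
for nm in('org','blue'):
    rs=[];qs=[]
    for im,c in V:
        q=dishmask(im,nm);st=q[0]
        for z in(30,35,40):
            (x,y),r=dishc(c,q[2],z);
            if z==35:ce=np.array([x,y,z]);o=-np.array(c['extrinsics'])[:3,:3].T@np.array(c['extrinsics'])[:3,3];rs.append((o,(ce-o)/np.linalg.norm(ce-o)));R=r
        ys,xs=np.where(q[2]);i=ys==ys.min();qs.append(ray(c,xs[i].mean(),ys.min()))
        d=ce-ORG;print(nm,ce.round(1),'r',R,[round(float(d@a),1) for a in axes()])
    p,e=tri(rs);print(' tri centre',p.round(1),np.round(e,1)); p,e=tri(qs);print(' front rim',p.round(1))
E
```

```text
red [ 379  202   41   51 1699] [398.3 227.6]
red [ 450  201   47   51 1784] [472.1 226.7]
red [667.7 166.2 178.7] [0. 0.] rack [-3.4, 88.7, 178.7]
wht [ 220  204   38   50 1570] [238.9 228.7]
wht [ 297  203   33   51 1518] [313.4 228. ]
wht [642.7  -2.7 179.2] [0. 0.] rack [-2.2, -82.1, 179.2]
org [638.9   4.1  35. ] r 51.22216033935547 [-7.0, -75.9, 35.0]
org [638.8   4.2  35. ] r 51.134273529052734 [-7.1, -75.9, 35.0]
 tri centre [638.6   4.2  35.2] [0. 0.]
 front rim [592.8  10.9  30.4]
blue [666.5 160.6  35. ] r 49.575435638427734 [-3.8, 82.9, 35.0]
blue [666.5 160.3  35. ] r 49.96599197387695 [-3.8, 82.6, 35.0]
 tri centre [667.6 160.7  33.9] [0. 0.]
 front rim [621.1 168.5  31.6]
```

```bash
sed -i 's/^YAW=.*/YAW=-0.165; ORG=np.array([653.8,82.3,0])/' h.py
python3 - <<'E'
from h import *
d=np.array([667.7,166.2,0])-ORG;print([d@a for a in axes()])
P=np.array([667.7,166.2,181]);rx=axes()[0]
go(P-rx*115,tilt());M=tilt();print('approach t',M.T@(rx*118))
E
```

```text
[np.float64(-0.0695554307870303), np.float64(85.04360741432627), np.float64(0.0)]
t [ 39.2 167.6  96.6] w [0.57 0.03 0.52]
approach t [-90.39324429   0.          75.84893794]
```

arm_command([
  {"gripper":85,"tx":10,"ty":42,"tz":24,"wx":0.2,"wy":0,"wz":0.2},
  {"gripper":85,"tx":20,"ty":84,"tz":48,"wx":0.4,"wy":0,"wz":0.4},
  {"gripper":85,"tx":29,"ty":126,"tz":72,"wx":0.6,"wy":0,"wz":0.5},
  {"gripper":85,"tx":39,"ty":167.6,"tz":96.6,"wx":0.6,"wy":0,"wz":0.5},
  {"gripper":85,"tx":39,"ty":167.6,"tz":96.6,"wx":0.6,"wy":0,"wz":0.5},
  {"gripper":85,"tx":39,"ty":167.6,"tz":96.6,"wx":0.6,"wy":0,"wz":0.5},
  {"gripper":85,"tx":39,"ty":167.6,"tz":96.6,"wx":0.6,"wy":0,"wz":0.5},
])

```text
clock: 3.05
ee_pos: [554.2, 184.3, 180.2]
orientation: [[-0.756, 0.165, 0.633], [0.125, 0.986, -0.108], [-0.642, -0.002, -0.766]]
force: [-1.2, -0.7, 0.1]
opening: 0.994
grip_force: 0.0
```

Run:
```python
from h import *
P=np.array([667.7,166.2,181]);rx=axes()[0];s=state();print(s['clock'],s['q'].round(2))
go(P+rx*3,tilt());cv2.imwrite('pics/w4.png',capture('wrist'))
```

```text
3.05 [-0.83  0.41  0.26  2.26  1.66  0.37 -0.78]
t [-90.9   0.9  75.2] w [-0.12 -0.03  0.06]
```

View pics/w4.png

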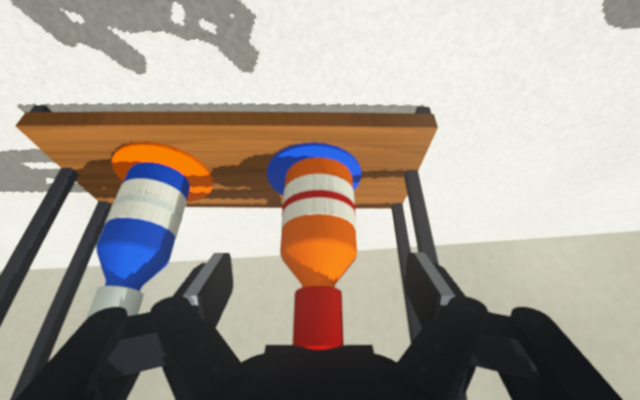

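Red cap at (319,318), centred between the fingers. Moving in and gripping.

arm_command([
  {"gripper":85,"tx":-15,"ty":0.9,"tz":12.5,"wx":0,"wy":0,"wz":0},
  {"gripper":85,"tx":-35,"ty":0.9,"tz":29,"wx":0,"wy":0,"wz":0},
  {"gripper":85,"tx":-55,"ty":0.9,"tz":45.5,"wx":0,"wy":0,"wz":0},
  {"gripper":85,"tx":-70,"ty":0.9,"tz":58,"wx":0,"wy":0,"wz":0},
  {"gripper":85,"tx":-82,"ty":0.9,"tz":68,"wx":0,"wy":0,"wz":0},
  {"gripper":85,"tx":-91,"ty":0.9,"tz":75,"wx":0,"wy":0,"wz":0},
  {"gripper":85,"tx":-91,"ty":0.9,"tz":75,"wx":0,"wy":0,"wz":0},
  {"gripper":60,"tx":-91,"ty":0.9,"tz":75,"wx":0,"wy":0,"wz":0},
  {"gripper":50,"tx":-91,"ty":0.9,"tz":75,"wx":0,"wy":0,"wz":0},
  {"gripper":45,"tx":-91,"ty":0.9,"tz":75,"wx":0,"wy":0,"wz":0},
  {"gripper":40,"tx":-91,"ty":0.9,"tz":75,"wx":0,"wy":0,"wz":0},
  {"gripper":30,"tx":-91,"ty":0.9,"tz":75,"wx":0,"wy":0,"wz":0},
  {"gripper":30,"tx":-91,"ty":0.9,"tz":75,"wx":0,"wy":0,"wz":0},
  {"gripper":30,"tx":-91,"ty":0.9,"tz":75,"wx":0,"wy":0,"wz":0},
  {"gripper":30,"tx":-91,"ty":0.9,"tz":75,"wx":0,"wy":0,"wz":0},
], squeeze=60)

```text
clock: 4.6
ee_pos: [671.0, 164.5, 182.4]
orientation: [[-0.755, 0.167, 0.634], [0.127, 0.986, -0.108], [-0.643, -0.001, -0.766]]
force: [-1.1, 0.2, 3.2]
opening: 0.451
grip_force: 60.2
```

Run:
```python
from h import *
s=state();M=np.array(s['orientation']);rx,ry,ez=axes();print(s['ee_pos'],s['opening']*85.4,s['force'],s['q'].round(2))
print('lift15',M.T@(ez*15));L=M.T@(ez*15-rx*135);print('out',L)
park=np.array([rp([-110,230,0])[0],rp([-110,230,0])[1],s['ee_pos'][2]+15]);print('park',park,M.T@(park-s['ee_pos']))
```

```text
[671.03593592 164.52334331 182.44008721] 38.52423024351198 [-1.12809063  0.24669608  3.18092531] [-0.67  0.51  0.3   2.03  1.44  0.24 -0.41]
lift15 [-9.65110435e+00 -8.94456864e-03 -1.14828614e+01]
out [ 93.69447032  -0.34802277 -98.34238716]
park [583.07201704 327.24397814 197.44008721] [ 77.45783043 145.76784303 -84.80964844]
```

arm_command([
  {"gripper":30,"tx":-3,"ty":0,"tz":-4,"wx":0,"wy":0,"wz":0},
  {"gripper":30,"tx":-7,"ty":0,"tz":-8,"wx":0,"wy":0,"wz":0},
  {"gripper":30,"tx":-9.7,"ty":0,"tz":-11.5,"wx":0,"wy":0,"wz":0},
  {"gripper":30,"tx":-9.7,"ty":0,"tz":-11.5,"wx":0,"wy":0,"wz":0},
  {"gripper":30,"tx":-2,"ty":0,"tz":-18,"wx":0,"wy":0,"wz":0},
  {"gripper":30,"tx":13,"ty":0,"tz":-31,"wx":0,"wy":0,"wz":0},
  {"gripper":30,"tx":32,"ty":0,"tz":-47,"wx":0,"wy":0,"wz":0},
  {"gripper":30,"tx":51,"ty":0,"tz":-63,"wx":0,"wy":0,"wz":0},
  {"gripper":30,"tx":70,"ty":0,"tz":-79,"wx":0,"wy":0,"wz":0},
  {"gripper":30,"tx":84,"ty":0,"tz":-91,"wx":0,"wy":0,"wz":0},
  {"gripper":30,"tx":92,"ty":8,"tz":-97,"wx":0,"wy":0,"wz":0},
  {"gripper":30,"tx":92,"ty":30,"tz":-97,"wx":0,"wy":0,"wz":0},
  {"gripper":30,"tx":91,"ty":56,"tz":-96,"wx":0,"wy":0,"wz":0},
  {"gripper":30,"tx":90,"ty":82,"tz":-95,"wx":0,"wy":0,"wz":0},
  {"gripper":30,"tx":88,"ty":108,"tz":-93,"wx":0,"wy":0,"wz":0},
  {"gripper":30,"tx":86,"ty":130,"tz":-92,"wx":0,"wy":0,"wz":0},
  {"gripper":30,"tx":85,"ty":142,"tz":-91,"wx":0,"wy":0,"wz":0},
  {"gripper":30,"tx":85,"ty":146,"tz":-91,"wx":0,"wy":0,"wz":0},
  {"gripper":30,"tx":85,"ty":146,"tz":-91,"wx":0,"wy":0,"wz":0},
])

```text
clock: 6.5
ee_pos: [573.3, 328.7, 196.5]
orientation: [[-0.755, 0.167, 0.634], [0.127, 0.986, -0.109], [-0.643, -0.002, -0.766]]
force: [-0.7, -0.1, -3.5]
opening: 0.45
grip_force: 60.7
```

Run:
```python
from h import *
s=state();M=np.array(s['orientation']);print(s['clock'],s['ee_pos'],s['opening']*85.4,s['force'],s['q'].round(2))
dz=s['ee_pos'][2]-148.5;print('down to 1mm',dz,M.T@[0,0,-dz])
cv2.imwrite('pics/w5.png',np.vstack([capture('wrist')[:300],capture('scene')[140:300]]))
```

```text
6.5 [573.34582609 328.66763557 196.51870566] 38.4307973933372 [-0.68210861 -0.12672826 -3.46538185] [-0.96  0.49  0.16  1.98  1.13  0.55 -0.38]
down to 1mm 48.018705655149745 [30.86739923  0.08109334 36.78305563]
```

View pics/w5.png

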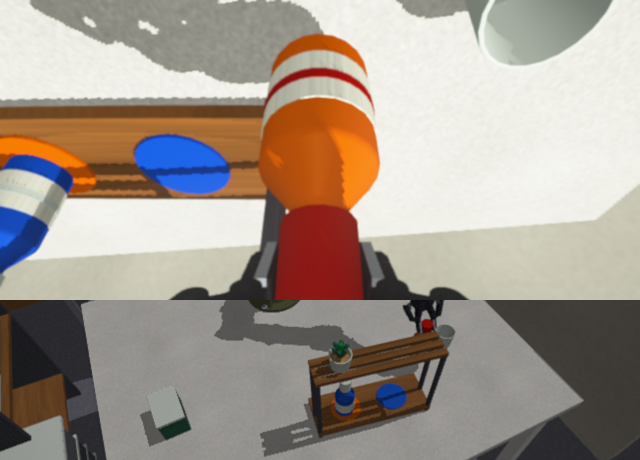

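The detergent hangs upright at (320,170), clear of the cup; the empty blue dish is at (182,164). Lowering it onto the counter.

arm_command([
  {"gripper":30,"tx":6,"ty":0,"tz":7,"wx":0,"wy":0,"wz":0},
  {"gripper":30,"tx":14,"ty":0,"tz":17,"wx":0,"wy":0,"wz":0},
  {"gripper":30,"tx":21,"ty":0,"tz":25,"wx":0,"wy":0,"wz":0},
  {"gripper":30,"tx":26,"ty":0,"tz":31,"wx":0,"wy":0,"wz":0},
  {"gripper":30,"tx":29,"ty":0,"tz":34.5,"wx":0,"wy":0,"wz":0},
  {"gripper":30,"tx":30.5,"ty":0,"tz":36.3,"wx":0,"wy":0,"wz":0},
  {"gripper":30,"tx":31.2,"ty":0,"tz":37.2,"wx":0,"wy":0,"wz":0},
  {"gripper":30,"tx":31.2,"ty":0,"tz":37.2,"wx":0,"wy":0,"wz":0},
  {"gripper":30,"tx":31.2,"ty":0,"tz":37.2,"wx":0,"wy":0,"wz":0},
])

```text
clock: 7.5
ee_pos: [573.6, 328.9, 148.9]
orientation: [[-0.755, 0.167, 0.634], [0.128, 0.986, -0.108], [-0.643, -0.0, -0.766]]
force: [-0.0, 0.0, -3.5]
opening: 0.453
grip_force: 60.8
```

Run:
```python
from meas import *
s=state();M=np.array(s['orientation']);print(s['clock'],s['ee_pos'],s['force'],s['q'].round(2))
```

```text
7.5 [573.58539942 328.92405571 148.91798297] [-0.03629492  0.0496988  -3.54129248] [-1.    0.57  0.23  2.02  1.28  0.47 -0.58]
```

arm_command([
  {"gripper":30,"tx":0.6,"ty":0,"tz":0.8,"wx":0,"wy":0,"wz":0},
  {"gripper":30,"tx":0.6,"ty":0,"tz":0.8,"wx":0,"wy":0,"wz":0},
  {"gripper":30,"tx":1,"ty":0,"tz":1.2,"wx":0,"wy":0,"wz":0},
  {"gripper":30,"tx":1,"ty":0,"tz":1.2,"wx":0,"wy":0,"wz":0},
])

```text
clock: 7.9
ee_pos: [573.7, 328.9, 147.4]
orientation: [[-0.755, 0.167, 0.635], [0.127, 0.986, -0.108], [-0.644, -0.001, -0.765]]
force: [-1.6, 0.5, 0.9]
opening: 0.452
grip_force: 61.0
```

Contact. Opening and backing out.

arm_command([
  {"gripper":45,"tx":0,"ty":0,"tz":0,"wx":0,"wy":0,"wz":0},
  {"gripper":60,"tx":0,"ty":0,"tz":0,"wx":0,"wy":0,"wz":0},
  {"gripper":85,"tx":0,"ty":0,"tz":0,"wx":0,"wy":0,"wz":0},
  {"gripper":85,"tx":0,"ty":0,"tz":0,"wx":0,"wy":0,"wz":0},
  {"gripper":85,"tx":0,"ty":0,"tz":0,"wx":0,"wy":0,"wz":0},
  {"gripper":85,"tx":0,"ty":0,"tz":-10,"wx":0,"wy":0,"wz":0},
  {"gripper":85,"tx":0,"ty":0,"tz":-30,"wx":0,"wy":0,"wz":0},
  {"gripper":85,"tx":0,"ty":0,"tz":-55,"wx":0,"wy":0,"wz":0},
  {"gripper":85,"tx":0,"ty":0,"tz":-80,"wx":0,"wy":0,"wz":0},
  {"gripper":85,"tx":0,"ty":0,"tz":-95,"wx":0,"wy":0,"wz":0},
  {"gripper":85,"tx":0,"ty":0,"tz":-95,"wx":0,"wy":0,"wz":0},
])

```text
clock: 9.0
ee_pos: [512.2, 340.5, 221.7]
orientation: [[-0.755, 0.165, 0.635], [0.128, 0.986, -0.104], [-0.643, 0.002, -0.765]]
force: [0.9, 0.8, -0.2]
opening: 1.0
grip_force: 0.0
```

Run:
```python
from meas import *
s=state();print(s['clock'],s['ee_pos'],s['q'].round(2))
c=calibration('wrist');im=capture('wrist');cv2.imwrite('pics/w6.png',im);pickle.dump(c,open('w6.pkl','wb'))
for z in (35,):
  for st,ce,m in comps(im,*COL['blue'],400): print(st,ce,dishc(c,m,z))
go(np.array([642.7,-2.7,181])-axes()[0]*115,tilt())
```

```text
9.0 [512.1890774  340.54515602 221.72982986] [-1.06  0.42  0.14  2.03  1.07  0.64 -0.4 ]
[ 164  157   78   46 2662] [202.61044328 179.38204358] ((666.4852294921875, 161.51629638671875), 51.3250846862793)
[ 54 173  53  28 619] [ 82.80936995 183.22940226] ((648.5499877929688, -11.176959991455078), 34.92201232910156)
[  23  216   67   53 2570] [ 54.02062257 240.63307393] ((805.62451171875, -248.59176635742188), 158.8184051513672)
t [ -28.2 -316.5   75.1] w [-0.    0.04 -0.11]
```

View pics/w6.png

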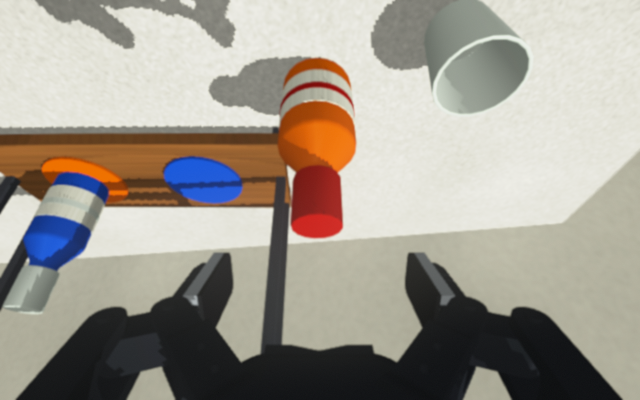

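The detergent stands on the counter, cap at (317,200); the empty blue dish at (203,179) confirms its measured centre. Next, the softener.

arm_command([
  {"gripper":85,"tx":0,"ty":-40,"tz":0,"wx":0,"wy":0,"wz":0},
  {"gripper":85,"tx":0,"ty":-85,"tz":5,"wx":0,"wy":0,"wz":0},
  {"gripper":85,"tx":-4,"ty":-130,"tz":15,"wx":0,"wy":0,"wz":0},
  {"gripper":85,"tx":-10,"ty":-175,"tz":30,"wx":0,"wy":0,"wz":0},
  {"gripper":85,"tx":-16,"ty":-220,"tz":45,"wx":0,"wy":0,"wz":0},
  {"gripper":85,"tx":-22,"ty":-265,"tz":60,"wx":0,"wy":0,"wz":0},
  {"gripper":85,"tx":-28,"ty":-305,"tz":75,"wx":0,"wy":0,"wz":0},
  {"gripper":85,"tx":-28,"ty":-316.5,"tz":75,"wx":0,"wy":0,"wz":0},
  {"gripper":85,"tx":-28,"ty":-316.5,"tz":75,"wx":0,"wy":0,"wz":0},
  {"gripper":85,"tx":-28,"ty":-316.5,"tz":75,"wx":0,"wy":0,"wz":0},
  {"gripper":85,"tx":-28,"ty":-316.5,"tz":75,"wx":0,"wy":0,"wz":0},
])

```text
clock: 10.15
ee_pos: [529.1, 16.1, 180.2]
orientation: [[-0.756, 0.167, 0.633], [0.127, 0.986, -0.108], [-0.642, -0.001, -0.766]]
force: [-0.4, 0.4, -0.1]
opening: 0.993
grip_force: 0.0
```

Run:
```python
from meas import *
s=state();print(s['clock'],s['ee_pos'],s['q'].round(2),s['joint_velocities'].round(2))
c=calibration('wrist');im=capture('wrist');cv2.imwrite('pics/w7.png',im)
for st,ce,m in comps(im,*COL['wht'],300):print(st,ce)
for st,ce,m in comps(im,*COL['blue'],300):print(st,ce)
go(np.array([642.7,-2.7,181])+axes()[0]*3,tilt())
```

```text
10.15 [529.05129264  16.10291102 180.15909087] [-0.33  0.31  0.12  2.45  2.46  0.35 -1.24] [-0.04 -0.   -0.   -0.01  0.    0.   -0.  ]
[287 192  64  20 466] [319.14377682 199.13733906]
[ 296  287   46   63 2583] [318.34610918 318.48393341]
[ 427  142  100   59 4330] [476.22748268 170.85542725]
[291 162  56  22 693] [318.44444444 170.85137085]
[ 286  218   65   69 3631] [318.43266318 249.6414211 ]
t [-91.   -0.7  75.5] w [-0.05 -0.01  0.  ]
```

White cap centred at (318,318). Approach and grip.

arm_command([
  {"gripper":85,"tx":-15,"ty":-0.7,"tz":12.5,"wx":0,"wy":0,"wz":0},
  {"gripper":85,"tx":-35,"ty":-0.7,"tz":29,"wx":0,"wy":0,"wz":0},
  {"gripper":85,"tx":-55,"ty":-0.7,"tz":45.5,"wx":0,"wy":0,"wz":0},
  {"gripper":85,"tx":-70,"ty":-0.7,"tz":58,"wx":0,"wy":0,"wz":0},
  {"gripper":85,"tx":-82,"ty":-0.7,"tz":68,"wx":0,"wy":0,"wz":0},
  {"gripper":85,"tx":-91,"ty":-0.7,"tz":75.5,"wx":0,"wy":0,"wz":0},
  {"gripper":85,"tx":-91,"ty":-0.7,"tz":75.5,"wx":0,"wy":0,"wz":0},
  {"gripper":60,"tx":-91,"ty":-0.7,"tz":75.5,"wx":0,"wy":0,"wz":0},
  {"gripper":48,"tx":-91,"ty":-0.7,"tz":75.5,"wx":0,"wy":0,"wz":0},
  {"gripper":42,"tx":-91,"ty":-0.7,"tz":75.5,"wx":0,"wy":0,"wz":0},
  {"gripper":37,"tx":-91,"ty":-0.7,"tz":75.5,"wx":0,"wy":0,"wz":0},
  {"gripper":27,"tx":-91,"ty":-0.7,"tz":75.5,"wx":0,"wy":0,"wz":0},
  {"gripper":27,"tx":-91,"ty":-0.7,"tz":75.5,"wx":0,"wy":0,"wz":0},
  {"gripper":27,"tx":-91,"ty":-0.7,"tz":75.5,"wx":0,"wy":0,"wz":0},
  {"gripper":27,"tx":-91,"ty":-0.7,"tz":75.5,"wx":0,"wy":0,"wz":0},
], squeeze=60)

```text
clock: 11.7
ee_pos: [645.7, -4.7, 181.5]
orientation: [[-0.755, 0.167, 0.634], [0.127, 0.986, -0.107], [-0.643, -0.0, -0.766]]
force: [-2.3, 2.2, 4.3]
opening: 0.407
grip_force: 59.6
```

Run:
```python
from h import *
s=state();M=np.array(s['orientation']);rx,ry,ez=axes();p=s['ee_pos'];print(p,s['opening']*85.4,s['force'],s['q'].round(2))
d=np.array([642.7,-2.7,0])-p;print('bottle rel tcp in rack',d@rx,d@ry)
T=np.array([667,161.3,p[2]])+rx*3.2
for nm,q in(('lift',ez*15),('out',ez*15-rx*108),('side',ez*15+(T-p)-rx*108),('in',ez*15+T-p)):print(nm,(M.T@q).round(1))
```

```text
[645.66265592  -4.6728534  181.50852995] 34.71790007492422 [-2.25087213  2.22556966  4.30707871] [-0.24  0.43  0.16  2.19  2.45  0.19 -1.14]
bottle rel tcp in rack -3.246463948147537 1.4594356660021726
lift [ -9.7  -0.  -11.5]
out [ 73.   -0.3 -81. ]
side [ 75.6 167.  -83.2]
in [ -7.1 167.2 -13.7]
```

arm_command([
  {"gripper":27,"tx":-2,"ty":0,"tz":-2.2,"wx":0,"wy":0,"wz":0},
  {"gripper":27,"tx":-4,"ty":0,"tz":-4.7,"wx":0,"wy":0,"wz":0},
  {"gripper":27,"tx":-4,"ty":0,"tz":-4.7,"wx":0,"wy":0,"wz":0},
])

```text
clock: 12.0
ee_pos: [644.7, -5.4, 186.4]
orientation: [[-0.757, 0.168, 0.632], [0.128, 0.986, -0.108], [-0.641, -0.001, -0.767]]
force: [-0.0, 0.2, -3.7]
opening: 0.409
grip_force: 60.0
```

Run:
```python
from h import *
s=state();M=np.array(s['orientation']);rx,ry,ez=axes();p=s['ee_pos'];print(p,s['force'],s['q'].round(3))
T=np.array([667,161.3,p[2]])+rx*3.2
for nm,q in(('out',ez*9-rx*108),('side',ez*9+(T-p)-rx*108),('in',ez*9+T-p)):print(nm,(M.T@q).round(1))
```

```text
[644.70428531  -5.36634459 186.37920839] [-0.02240445  0.17028251 -3.74942729] [-0.233  0.416  0.143  2.185  2.352  0.18  -1.035]
out [ 77.1  -0.4 -76.2]
side [ 79.1 167.7 -78.1]
in [ -3.8 168.   -8.8]
```

arm_command([
  {"gripper":27,"tx":5,"ty":0,"tz":-6,"wx":0,"wy":0,"wz":0},
  {"gripper":27,"tx":15,"ty":0,"tz":-17,"wx":0,"wy":0,"wz":0},
  {"gripper":27,"tx":29,"ty":0,"tz":-31,"wx":0,"wy":0,"wz":0},
  {"gripper":27,"tx":46,"ty":0,"tz":-48,"wx":0,"wy":0,"wz":0},
  {"gripper":27,"tx":62,"ty":0,"tz":-63,"wx":0,"wy":0,"wz":0},
  {"gripper":27,"tx":73,"ty":5,"tz":-73,"wx":0,"wy":0,"wz":0},
  {"gripper":27,"tx":77,"ty":20,"tz":-76,"wx":0,"wy":0,"wz":0},
  {"gripper":27,"tx":77,"ty":42,"tz":-76,"wx":0,"wy":0,"wz":0},
  {"gripper":27,"tx":78,"ty":68,"tz":-77,"wx":0,"wy":0,"wz":0},
  {"gripper":27,"tx":78,"ty":94,"tz":-77,"wx":0,"wy":0,"wz":0},
  {"gripper":27,"tx":79,"ty":120,"tz":-78,"wx":0,"wy":0,"wz":0},
  {"gripper":27,"tx":79,"ty":143,"tz":-78,"wx":0,"wy":0,"wz":0},
  {"gripper":27,"tx":79,"ty":159,"tz":-78,"wx":0,"wy":0,"wz":0},
  {"gripper":27,"tx":79,"ty":167.7,"tz":-78,"wx":0,"wy":0,"wz":0},
  {"gripper":27,"tx":79,"ty":167.7,"tz":-78,"wx":0,"wy":0,"wz":0},
  {"gripper":27,"tx":79,"ty":167.7,"tz":-78,"wx":0,"wy":0,"wz":0},
])

```text
clock: 13.6
ee_pos: [563.8, 178.2, 195.8]
orientation: [[-0.756, 0.167, 0.633], [0.127, 0.986, -0.109], [-0.643, -0.002, -0.766]]
force: [-0.3, -0.9, -3.9]
opening: 0.41
grip_force: 60.3
```

Run:
```python
from meas import *
s=state();M=np.array(s['orientation']);rx,ry,ez=axes();p=s['ee_pos'];print(s['clock'],p,s['force'],s['q'].round(2))
T=np.array([667,161.3,187.5])+rx*3.2
go(T,tilt());c=calibration('wrist');im=capture('wrist');cv2.imwrite('pics/w8.png',im)
for st,ce,m in comps(im,*COL['org'],400):print(st,ce,dishc(c,m,35))
```

```text
13.6 [563.83311742 178.15980005 195.81055141] [-0.27716795 -0.9374995  -3.92522535] [-0.86  0.39  0.34  2.23  1.55  0.33 -0.64]
t [-77.2   0.7  75.6] w [-0.19 -0.01 -0.07]
[465   0  43  53 600] [480.39666667  18.43      ] ((550.3800048828125, 296.49005126953125), 18.869211196899414)
[  488    26   134   115 10215] [555.91052374  78.98737151] ((613.1033935546875, 370.4700012207031), 64.618896484375)
[ 116  121  102   66 4877] [166.28808694 153.5771991 ] ((637.8641357421875, 3.328805446624756), 52.96214294433594)
```

View pics/w8.png

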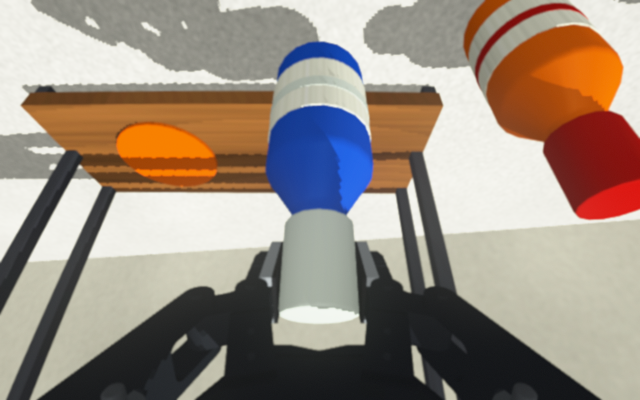

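The softener hangs upright at (320,190), and the orange dish is free at (166,154). Moving in over the blue dish.

arm_command([
  {"gripper":27,"tx":-6,"ty":0.3,"tz":5,"wx":0,"wy":0,"wz":0},
  {"gripper":27,"tx":-20,"ty":0.7,"tz":17,"wx":0,"wy":0,"wz":0},
  {"gripper":27,"tx":-37,"ty":0.7,"tz":31,"wx":0,"wy":0,"wz":0},
  {"gripper":27,"tx":-53,"ty":0.7,"tz":47,"wx":0,"wy":0,"wz":0},
  {"gripper":27,"tx":-66,"ty":0.7,"tz":61,"wx":0,"wy":0,"wz":0},
  {"gripper":27,"tx":-74,"ty":0.7,"tz":71,"wx":0,"wy":0,"wz":0},
  {"gripper":27,"tx":-77,"ty":0.7,"tz":75.5,"wx":0,"wy":0,"wz":0},
  {"gripper":27,"tx":-77,"ty":0.7,"tz":75.5,"wx":0,"wy":0,"wz":0},
  {"gripper":27,"tx":-77,"ty":0.7,"tz":75.5,"wx":0,"wy":0,"wz":0},
])

```text
clock: 14.55
ee_pos: [669.8, 161.6, 187.5]
orientation: [[-0.756, 0.167, 0.633], [0.127, 0.986, -0.108], [-0.642, -0.001, -0.766]]
force: [-0.1, 0.7, -3.3]
opening: 0.407
grip_force: 60.3
```

Run:
```python
from meas import *
s=state();p=s['ee_pos'];print(s['clock'],p,s['force'],s['q'].round(2))
T=np.array([667,161.3,182.5])+axes()[0]*3.2
go(T,tilt())
```

```text
14.55 [669.83787302 161.616121   187.51589461] [-0.05956016  0.74790377 -3.33161568] [-0.67  0.5   0.31  2.03  1.39  0.24 -0.36]
t [ 2.9 -0.8  4.1] w [-0.14 -0.03 -0.07]
```

Lowering about 5 mm in small steps.

arm_command([
  {"gripper":27,"tx":1,"ty":-0.4,"tz":1.3,"wx":0,"wy":0,"wz":0},
  {"gripper":27,"tx":2,"ty":-0.8,"tz":2.6,"wx":0,"wy":0,"wz":0},
  {"gripper":27,"tx":2.9,"ty":-0.8,"tz":3.7,"wx":0,"wy":0,"wz":0},
  {"gripper":27,"tx":3.2,"ty":-0.8,"tz":4.1,"wx":0,"wy":0,"wz":0},
  {"gripper":27,"tx":3.2,"ty":-0.8,"tz":4.1,"wx":0,"wy":0,"wz":0},
])

```text
clock: 15.05
ee_pos: [670.5, 161.0, 182.6]
orientation: [[-0.755, 0.167, 0.634], [0.127, 0.986, -0.108], [-0.643, -0.001, -0.766]]
force: [1.1, 0.3, -4.1]
opening: 0.406
grip_force: 60.3
```

arm_command([
  {"gripper":27,"tx":0.5,"ty":0,"tz":0.6,"wx":0,"wy":0,"wz":0},
  {"gripper":27,"tx":0.5,"ty":0,"tz":0.6,"wx":0,"wy":0,"wz":0},
  {"gripper":27,"tx":0.9,"ty":0,"tz":1.1,"wx":0,"wy":0,"wz":0},
  {"gripper":27,"tx":0.9,"ty":0,"tz":1.1,"wx":0,"wy":0,"wz":0},
])

```text
clock: 15.45
ee_pos: [670.8, 160.8, 181.5]
orientation: [[-0.755, 0.167, 0.634], [0.127, 0.986, -0.108], [-0.643, -0.001, -0.765]]
force: [-0.7, -0.2, -1.8]
opening: 0.403
grip_force: 60.6
```

arm_command([
  {"gripper":27,"tx":0.3,"ty":0,"tz":0.4,"wx":0,"wy":0,"wz":0},
  {"gripper":27,"tx":0.3,"ty":0,"tz":0.4,"wx":0,"wy":0,"wz":0},
  {"gripper":40,"tx":0,"ty":0,"tz":0,"wx":0,"wy":0,"wz":0},
  {"gripper":55,"tx":0,"ty":0,"tz":0,"wx":0,"wy":0,"wz":0},
  {"gripper":85,"tx":0,"ty":0,"tz":0,"wx":0,"wy":0,"wz":0},
  {"gripper":85,"tx":0,"ty":0,"tz":0,"wx":0,"wy":0,"wz":0},
  {"gripper":85,"tx":0,"ty":0,"tz":0,"wx":0,"wy":0,"wz":0},
  {"gripper":85,"tx":8,"ty":0,"tz":-6.5,"wx":0,"wy":0,"wz":0},
  {"gripper":85,"tx":25,"ty":0,"tz":-21,"wx":0,"wy":0,"wz":0},
  {"gripper":85,"tx":45,"ty":0,"tz":-38,"wx":0,"wy":0,"wz":0},
  {"gripper":85,"tx":65,"ty":0,"tz":-55,"wx":0,"wy":0,"wz":0},
  {"gripper":85,"tx":85,"ty":0,"tz":-72,"wx":0,"wy":0,"wz":0},
  {"gripper":85,"tx":100,"ty":0,"tz":-84,"wx":0,"wy":0,"wz":0},
  {"gripper":85,"tx":100,"ty":0,"tz":-84,"wx":0,"wy":0,"wz":0},
  {"gripper":85,"tx":100,"ty":0,"tz":-84,"wx":0,"wy":0,"wz":0},
])

```text
clock: 16.95
ee_pos: [542.3, 182.8, 181.6]
orientation: [[-0.755, 0.166, 0.634], [0.127, 0.986, -0.107], [-0.643, -0.001, -0.765]]
force: [0.1, 0.3, 0.2]
opening: 0.995
grip_force: 0.0
```

Run:
```python
from meas import *
s=state();p=s['ee_pos'];print(s['clock'],p,s['q'].round(2))
c=calibration('wrist');im=capture('wrist');cv2.imwrite('pics/w9.png',im);pickle.dump(c,open('w9.pkl','wb'))
for k in('wht','red','blue'):
  for st,ce,m in comps(im,*COL[k],500):print(k,st,ce.round(1),onz(c,*ce,178).round(1) if k=='wht' else '')
# parked detergent: TCP at grasp was (573.7,328.9,147.4)
G=np.array([573.7,328.9,147.4]);M=tilt();go(G-M[:,2]*95,M);print(M.T@np.array([0,0,1]))
```

```text
16.95 [542.26473806 182.83905483 181.63260187] [-0.85  0.4   0.27  2.28  1.68  0.38 -0.81]
wht [ 297  288   44   62 2377] [318.6 319.9] [667.  162.9 178. ]
red [468  50 100  60 684] [510.5  66.9] 
red [ 530  160  110   99 7689] [583.4 210.5] 
blue [ 273  151   90   47 2827] [316.6 171.5] 
blue [ 288  223   63   66 3347] [318.8 253.7] 
t [ 17.2 149.2 -64.9] w [-0.13  0.07 -0.11]
[-0.64278761  0.         -0.76604444]
```

View pics/w9.png

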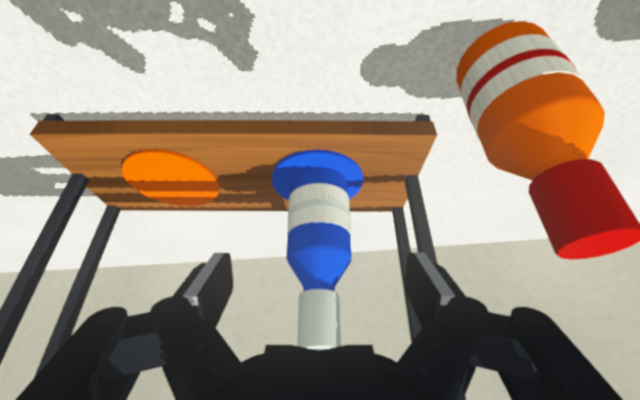

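The softener stands upright in the middle of the blue dish (cap (319,320), dish (317,172)). I back off first, then go across to the parked detergent.

arm_command([
  {"gripper":85,"tx":8,"ty":0,"tz":-35,"wx":0,"wy":0,"wz":0},
  {"gripper":85,"tx":17.2,"ty":0,"tz":-65,"wx":0,"wy":0,"wz":0},
  {"gripper":85,"tx":17.2,"ty":15,"tz":-65,"wx":0,"wy":0,"wz":0},
  {"gripper":85,"tx":17.2,"ty":50,"tz":-65,"wx":0,"wy":0,"wz":0},
  {"gripper":85,"tx":17.2,"ty":95,"tz":-65,"wx":0,"wy":0,"wz":0},
  {"gripper":85,"tx":17.2,"ty":135,"tz":-65,"wx":0,"wy":0,"wz":0},
  {"gripper":85,"tx":17.2,"ty":149.2,"tz":-65,"wx":0,"wy":0,"wz":0},
  {"gripper":85,"tx":17.2,"ty":149.2,"tz":-65,"wx":0,"wy":0,"wz":0},
  {"gripper":85,"tx":17.2,"ty":149.2,"tz":-65,"wx":0,"wy":0,"wz":0},
  {"gripper":85,"tx":17.2,"ty":149.2,"tz":-65,"wx":0,"wy":0,"wz":0},
])

```text
clock: 18.0
ee_pos: [513.0, 336.5, 219.9]
orientation: [[-0.755, 0.17, 0.634], [0.128, 0.986, -0.111], [-0.643, -0.002, -0.766]]
force: [-0.8, 0.3, -0.4]
opening: 1.001
grip_force: 0.0
```

Run:
```python
from meas import *
s=state();p=s['ee_pos'];print(s['clock'],p,s['q'].round(2))
c=calibration('wrist');im=capture('wrist');cv2.imwrite('pics/w10.png',im)
for k in('red',):
  for st,ce,m in comps(im,*COL[k],500):print(k,st,ce.round(1),onz(c,*ce,142).round(1))
go(np.array([573.7,328.9,147.4]),tilt())
```

```text
18.0 [513.00905466 336.5124144  219.88235387] [-1.07  0.42  0.17  2.03  1.07  0.63 -0.4 ]
red [ 297  167   52   72 3232] [322.5 203.5] [573.8 330.1 142. ]
t [-0.2  2.7 95. ] w [-0.26  0.03 -0.15]
```

arm_command([
  {"gripper":85,"tx":0,"ty":2.5,"tz":10,"wx":-0.2,"wy":0,"wz":-0.1},
  {"gripper":85,"tx":0,"ty":2.5,"tz":30,"wx":-0.2,"wy":0,"wz":-0.1},
  {"gripper":85,"tx":0,"ty":2.5,"tz":50,"wx":-0.2,"wy":0,"wz":-0.1},
  {"gripper":85,"tx":0,"ty":2.5,"tz":70,"wx":-0.2,"wy":0,"wz":-0.1},
  {"gripper":85,"tx":0,"ty":2.5,"tz":85,"wx":-0.2,"wy":0,"wz":-0.1},
  {"gripper":85,"tx":0,"ty":2.5,"tz":95,"wx":-0.2,"wy":0,"wz":-0.1},
  {"gripper":85,"tx":0,"ty":2.5,"tz":95,"wx":-0.2,"wy":0,"wz":-0.1},
  {"gripper":60,"tx":0,"ty":2.5,"tz":95,"wx":-0.2,"wy":0,"wz":-0.1},
  {"gripper":50,"tx":0,"ty":2.5,"tz":95,"wx":-0.2,"wy":0,"wz":-0.1},
  {"gripper":45,"tx":0,"ty":2.5,"tz":95,"wx":-0.2,"wy":0,"wz":-0.1},
  {"gripper":40,"tx":0,"ty":2.5,"tz":95,"wx":-0.2,"wy":0,"wz":-0.1},
  {"gripper":30,"tx":0,"ty":2.5,"tz":95,"wx":-0.2,"wy":0,"wz":-0.1},
  {"gripper":30,"tx":0,"ty":2.5,"tz":95,"wx":-0.2,"wy":0,"wz":-0.1},
  {"gripper":30,"tx":0,"ty":2.5,"tz":95,"wx":-0.2,"wy":0,"wz":-0.1},
  {"gripper":30,"tx":0,"ty":2.5,"tz":95,"wx":-0.2,"wy":0,"wz":-0.1},
], squeeze=60)

```text
clock: 19.55
ee_pos: [573.5, 330.6, 147.9]
orientation: [[-0.755, 0.164, 0.635], [0.126, 0.986, -0.105], [-0.644, 0.001, -0.765]]
force: [-2.5, -2.6, 6.6]
opening: 0.456
grip_force: 59.5
```

Run:
```python
from h import *
s=state();M=np.array(s['orientation']);rx,ry,ez=axes();p=s['ee_pos'];print(s['clock'],p,s['opening']*85.4,s['force'],s['q'].round(2))
T=np.array([640.3,3.6,p[2]+44])+rx*3.4   # 35 + 9 clearance
print('lift',(M.T@(ez*50)).round(1))
Q=T-rx*118;Q[2]=p[2]+50;d=(Q-p);print('rack dx,dy',d@rx,d@ry);print('side',(M.T@d).round(1));print('in',(M.T@(T-p)).round(1))
```

```text
19.55 [573.4907647  330.64910497 147.91636161] 38.91027041321998 [-2.5354912  -2.55777261  6.63972381] [-1.02  0.58  0.26  2.02  1.28  0.45 -0.58]
lift [-32.2   0.  -38.3]
rack dx,dy 5.020433841189195 -311.6336676089037
side [ -36.2 -311.6  -35.2]
in [-122.6 -311.6   45.3]
```

arm_command([
  {"gripper":30,"tx":-4,"ty":0,"tz":-5,"wx":0,"wy":0,"wz":0},
  {"gripper":30,"tx":-12,"ty":0,"tz":-14,"wx":0,"wy":0,"wz":0},
  {"gripper":30,"tx":-22,"ty":0,"tz":-26,"wx":0,"wy":0,"wz":0},
  {"gripper":30,"tx":-29,"ty":0,"tz":-35,"wx":0,"wy":0,"wz":0},
  {"gripper":30,"tx":-32,"ty":-6,"tz":-38,"wx":0,"wy":0,"wz":0},
  {"gripper":30,"tx":-32,"ty":-20,"tz":-38,"wx":0,"wy":0,"wz":0},
  {"gripper":30,"tx":-32,"ty":-42,"tz":-38,"wx":0,"wy":0,"wz":0},
  {"gripper":30,"tx":-32,"ty":-69,"tz":-38,"wx":0,"wy":0,"wz":0},
  {"gripper":30,"tx":-32,"ty":-97,"tz":-38,"wx":0,"wy":0,"wz":0},
  {"gripper":30,"tx":-32,"ty":-125,"tz":-38,"wx":0,"wy":0,"wz":0},
  {"gripper":30,"tx":-32,"ty":-153,"tz":-38,"wx":0,"wy":0,"wz":0},
  {"gripper":30,"tx":-33,"ty":-181,"tz":-37,"wx":0,"wy":0,"wz":0},
  {"gripper":30,"tx":-34,"ty":-209,"tz":-36,"wx":0,"wy":0,"wz":0},
  {"gripper":30,"tx":-35,"ty":-237,"tz":-36,"wx":0,"wy":0,"wz":0},
  {"gripper":30,"tx":-36,"ty":-264,"tz":-35,"wx":0,"wy":0,"wz":0},
  {"gripper":30,"tx":-36,"ty":-287,"tz":-35,"wx":0,"wy":0,"wz":0},
  {"gripper":30,"tx":-36,"ty":-303,"tz":-35,"wx":0,"wy":0,"wz":0},
  {"gripper":30,"tx":-36,"ty":-311.6,"tz":-35,"wx":0,"wy":0,"wz":0},
  {"gripper":30,"tx":-36,"ty":-311.6,"tz":-35,"wx":0,"wy":0,"wz":0},
  {"gripper":30,"tx":-36,"ty":-311.6,"tz":-35,"wx":0,"wy":0,"wz":0},
])

```text
clock: 21.55
ee_pos: [526.2, 22.3, 196.1]
orientation: [[-0.757, 0.164, 0.633], [0.126, 0.986, -0.105], [-0.641, 0.0, -0.767]]
force: [1.8, 0.8, -3.4]
opening: 0.453
grip_force: 60.6
```

Run:
```python
from meas import *
s=state();p=s['ee_pos'];print(s['clock'],p,s['force'],s['opening']*85.4,s['q'].round(2),s['joint_velocities'].round(2))
T=np.array([640.3,3.6,147.9+42])+axes()[0]*3.4
go(T,tilt());im=capture('wrist');cv2.imwrite('pics/w11.png',im)
for k in('red','org'):
  for st,ce,m in comps(im,*COL[k],500):print(k,st,ce.round(1))
```

```text
21.55 [526.24145647  22.30759537 196.10922844] [ 1.78860394  0.81446127 -3.44980122] 38.65361881123035 [-0.4   0.27  0.18  2.43  2.34  0.3  -1.13] [-0.02  0.   -0.01 -0.02 -0.01  0.    0.  ]
t [-87.3   0.3  81.1] w [ 0.02 -0.11 -0.02]
red [264  70 107  37 728] [317.   80.9]
red [ 274  207   90  115 8885] [318.6 266.8]
org [ 271   37   91   35 1074] [315.5  49.3]
org [  257   100   122   112 10784] [317.4 155.6]
```

arm_command([
  {"gripper":30,"tx":-6,"ty":0.3,"tz":5,"wx":0,"wy":0,"wz":0},
  {"gripper":30,"tx":-20,"ty":0.3,"tz":17,"wx":0,"wy":0,"wz":0},
  {"gripper":30,"tx":-38,"ty":0.3,"tz":33,"wx":0,"wy":0,"wz":0},
  {"gripper":30,"tx":-56,"ty":0.3,"tz":50,"wx":0,"wy":0,"wz":0},
  {"gripper":30,"tx":-71,"ty":0.3,"tz":65,"wx":0,"wy":0,"wz":0},
  {"gripper":30,"tx":-81,"ty":0.3,"tz":75,"wx":0,"wy":0,"wz":0},
  {"gripper":30,"tx":-87,"ty":0.3,"tz":81,"wx":0,"wy":0,"wz":0},
  {"gripper":30,"tx":-87,"ty":0.3,"tz":81,"wx":0,"wy":0,"wz":0},
  {"gripper":30,"tx":-87,"ty":0.3,"tz":81,"wx":0,"wy":0,"wz":0},
])

```text
clock: 22.5
ee_pos: [644.3, 4.2, 190.2]
orientation: [[-0.756, 0.163, 0.634], [0.125, 0.987, -0.104], [-0.642, 0.001, -0.766]]
force: [-0.2, -0.8, -2.7]
opening: 0.45
grip_force: 60.7
```

Run:
```python
from meas import *
s=state();p=s['ee_pos'];print(s['clock'],p,s['force'],s['q'].round(3))
T=np.array([640.3,3.6,183])+axes()[0]*3.4
go(T,tilt())
```

```text
22.5 [644.2982611    4.23851408 190.18879258] [-0.16237738 -0.80755147 -2.65822039] [-0.247  0.409  0.137  2.181  2.267  0.181 -0.96 ]
t [ 5.  -1.3  5.2] w [ 0.09 -0.04  0.05]
```

arm_command([
  {"gripper":30,"tx":1.5,"ty":-0.5,"tz":1.6,"wx":0,"wy":0,"wz":0},
  {"gripper":30,"tx":3,"ty":-1,"tz":3.2,"wx":0,"wy":0,"wz":0},
  {"gripper":30,"tx":4.2,"ty":-1.2,"tz":4.5,"wx":0,"wy":0,"wz":0},
  {"gripper":30,"tx":5,"ty":-1.2,"tz":5.2,"wx":0,"wy":0,"wz":0},
  {"gripper":30,"tx":5,"ty":-1.2,"tz":5.2,"wx":0,"wy":0,"wz":0},
])

```text
clock: 23.0
ee_pos: [643.6, 2.6, 183.3]
orientation: [[-0.756, 0.163, 0.634], [0.126, 0.987, -0.104], [-0.643, 0.001, -0.766]]
force: [0.6, -0.8, -3.0]
opening: 0.453
grip_force: 60.7
```

arm_command([
  {"gripper":30,"tx":0.4,"ty":0,"tz":0.5,"wx":0,"wy":0,"wz":0},
  {"gripper":30,"tx":0.4,"ty":0,"tz":0.5,"wx":0,"wy":0,"wz":0},
  {"gripper":30,"tx":0.7,"ty":0,"tz":0.8,"wx":0,"wy":0,"wz":0},
  {"gripper":30,"tx":0.7,"ty":0,"tz":0.8,"wx":0,"wy":0,"wz":0},
])

```text
clock: 23.4
ee_pos: [644.1, 2.5, 182.9]
orientation: [[-0.755, 0.164, 0.635], [0.126, 0.987, -0.105], [-0.644, 0.001, -0.765]]
force: [-1.0, -0.1, -1.2]
opening: 0.453
grip_force: 60.8
```

Contact has started. A touch more, then release and back out.

arm_command([
  {"gripper":30,"tx":0.2,"ty":0,"tz":0.3,"wx":0,"wy":0,"wz":0},
  {"gripper":30,"tx":0.2,"ty":0,"tz":0.3,"wx":0,"wy":0,"wz":0},
  {"gripper":45,"tx":0,"ty":0,"tz":0,"wx":0,"wy":0,"wz":0},
  {"gripper":60,"tx":0,"ty":0,"tz":0,"wx":0,"wy":0,"wz":0},
  {"gripper":85,"tx":0,"ty":0,"tz":0,"wx":0,"wy":0,"wz":0},
  {"gripper":85,"tx":0,"ty":0,"tz":0,"wx":0,"wy":0,"wz":0},
  {"gripper":85,"tx":0,"ty":0,"tz":0,"wx":0,"wy":0,"wz":0},
  {"gripper":85,"tx":8,"ty":0,"tz":-6.5,"wx":0,"wy":0,"wz":0},
  {"gripper":85,"tx":25,"ty":0,"tz":-21,"wx":0,"wy":0,"wz":0},
  {"gripper":85,"tx":45,"ty":0,"tz":-38,"wx":0,"wy":0,"wz":0},
  {"gripper":85,"tx":65,"ty":0,"tz":-55,"wx":0,"wy":0,"wz":0},
  {"gripper":85,"tx":82,"ty":0,"tz":-69,"wx":0,"wy":0,"wz":0},
  {"gripper":85,"tx":88,"ty":0,"tz":-74,"wx":0,"wy":0,"wz":0},
  {"gripper":85,"tx":88,"ty":0,"tz":-74,"wx":0,"wy":0,"wz":0},
  {"gripper":85,"tx":88,"ty":0,"tz":-74,"wx":0,"wy":0,"wz":0},
])

```text
clock: 24.9
ee_pos: [531.4, 21.5, 183.1]
orientation: [[-0.755, 0.163, 0.636], [0.126, 0.987, -0.105], [-0.644, 0.001, -0.765]]
force: [0.1, 0.0, 0.2]
opening: 0.996
grip_force: 0.0
```

Run:
```python
from meas import *
s=state();print(s['clock'],s['ee_pos'],s['force'],s['q'].round(2))
c=calibration('wrist');im=capture('wrist')
for k,n in(('red','x'),('wht','x'),('org','x'),('blue','x')):
  for st,ce,m in comps(im,*COL[k],700):print(k,st,ce.round(1),onz(c,*ce,178).round(1))
cv2.imwrite('pics/w12.png',np.vstack([im,capture('scene')[140:300]]))
```

```text
24.9 [531.35373697  21.45569116 183.05509468] [0.10987146 0.02540523 0.23939656] [-0.23  0.3  -0.03  2.44  2.31  0.38 -1.1 ]
red [ 292  282   49   67 3012] [316.  315.5] [646.2   1.3 178. ]
wht [ 485  280   56   36 1371] [510.9 296.7] [613.8 138.9 178. ]
org [ 270  135   96   53 3145] [317.7 157.6] [453.6  35.3 178. ]
org [ 280  211   74   72 4173] [316.5 243.8] [506.9  25.8 178. ]
blue [ 421  138   99   59 3267] [468.3 162.3] [462.   74.7 178. ]
blue [ 455  213   78   71 4072] [495.4 245.3] [521.6 100.1 178. ]
```

View pics/w12.png

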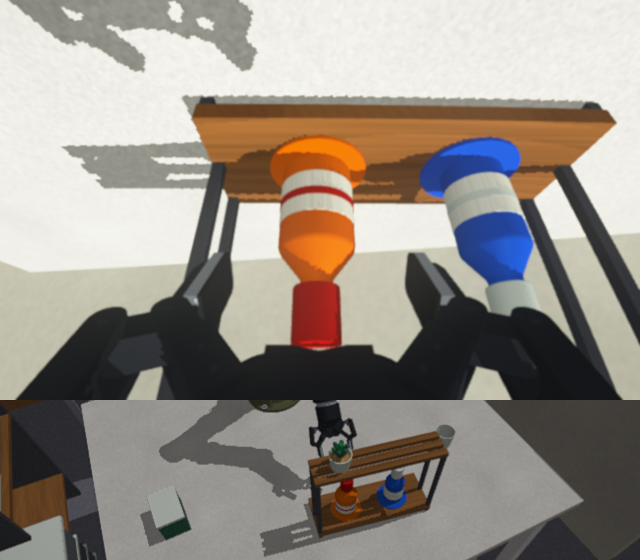

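The detergent stands upright on the orange dish (cap (316,315), dish (318,158)) and the softener on the blue one; plant, cup and box look unmoved. A quick two-view check of the detergent's position, since the single ray read 6 mm off.

Run:
```python
from meas import *
pickle.dump(calibration('wrist'),open('w12.pkl','wb'))
```

arm_command([
  {"gripper":85,"tx":0,"ty":10,"tz":-30,"wx":0,"wy":0,"wz":0},
  {"gripper":85,"tx":0,"ty":40,"tz":-55,"wx":0,"wy":0,"wz":0},
  {"gripper":85,"tx":0,"ty":70,"tz":-70,"wx":0,"wy":0,"wz":0},
  {"gripper":85,"tx":0,"ty":75,"tz":-70,"wx":0,"wy":0,"wz":0},
  {"gripper":85,"tx":0,"ty":75,"tz":-70,"wx":0,"wy":0,"wz":0},
  {"gripper":85,"tx":0,"ty":75,"tz":-70,"wx":0,"wy":0,"wz":0},
])

```text
clock: 25.6
ee_pos: [498.8, 103.2, 236.5]
orientation: [[-0.755, 0.162, 0.635], [0.125, 0.987, -0.104], [-0.644, 0.001, -0.765]]
force: [-0.1, 0.5, -0.5]
opening: 0.998
grip_force: 0.0
```

Run:
```python
from meas import *
V=[(cv2.imread('pics/w12.png')[:400],pickle.load(open('w12.pkl','rb')))];c=calibration('wrist');V.append((capture('wrist'),c));print(state()['clock'],state()['ee_pos'])
for nm,pick in(('red',lambda q:q[1][1]>150),('org',lambda q:q[1][1]>170)):
    rs=[]
    for im,c in V:
        q=max([q for q in comps(im,*COL[nm],300) if pick(q)],key=lambda q:q[0][4]);rs.append(ray(c,*q[1]));print(nm,q[0],q[1].round(1))
    p,e=tri(rs);print(nm,p.round(1),np.round(e,1))
im,c=V[1]
for nm in('wht','blue','org'):
    for st,ce,m in comps(im,*COL[nm],500):print(nm,st,ce.round(1),onz(c,*ce,178).round(1),np.round(dishc(c,m,35)[0],1),round(dishc(c,m,35)[1],1))
```

```text
25.65 [498.58934485 102.19419109 236.15482828]
red [ 292  282   49   67 3012] [316.  315.5]
red [ 228  244   35   52 1506] [245.8 268.6]
red [648.4   1.5 176.1] [1.4 1.4]
org [ 280  211   74   72 4173] [316.5 243.8]
org [ 220  190   60   55 2555] [249.2 215.1]
org [634.8   3.7 119. ] [0.7 0.7]
wht [ 382  244   39   52 1176] [396.2 267.5] [662.4 156.7 178. ] [1133.1  220.6] 199.4
blue [ 346  132   78   49 2110] [382.9 151.2] [483.2 140.7 178. ] [666.2 159.9] 49.9
blue [ 367  192   54   53 2283] [393.7 216.4] [554.4 149.4 178. ] [835.3 188. ] 96.7
org [ 218  130   80   48 2134] [258.5 148.8] [470.8  77.8 178. ] [638.    4.3] 51.1
org [ 220  190   60   55 2555] [249.2 215.1] [535.6  48.6 178. ] [790.9 -68.6] 98.0
```

```bash
python3 -c "
from plant import *
print(sign_off())"
```

```text
the job is handed in; nothing more can be done
None
```

The bottles are swapped and the job is handed in (about 26 s of the 72 s used; no verdict came back): the softener measures within a few millimetres of the blue dish's centre, and the detergent about 6–8 mm off the orange one's, with both upright in the last pictures, though my last two-view check of the detergent was noisy.

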